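# Refit the washed slab of a wire cheese cutter

### The job

The cheese cutter's slate slab has just been washed and lies loose and askew on its wooden base. Push it gently fully home on the base, flat against both steel dowels behind it and against the end stop, and only then swing the wire bow over and down until its wire lies fully in the slab's slot. The slate chips and the wire bends, so force neither, and leave the other things on the worktop alone.

Things in the scene. Friction and masses are not known exactly. Their poses are not given: they have to be found in the camera images.
- cutter: Wooden base of the cheese cutter, fixed to the worktop: a brown board whose top (the slab's bed) is 22 mm above the worktop. Origin on the worktop; x points to its rear, y to its left; it reaches from x = -68 to +98 and y = -135 to +135 mm. Its front (-x) faces the robot, turned by up to 0.25 rad. On it: two dowels and the bow's hinge at the rear, the end stop near the right (-y) end.
- dowel_left (a point): Axis of the left dowel, an upright steel pin of 10 mm diameter, 11 mm high above the bed; base frame (60, 56) mm. The point is 7 mm above the bed.
- dowel_right (a point): Axis of the right dowel, the same kind of pin, base frame (60, -56) mm. The point is 7 mm above the bed.
- end_stop (a point): Centre of the working face of the end stop, base frame (-5, -100) mm, 7 mm above the bed. The stop is a flat steel bar 44 mm along x, 10 mm wide, 11 mm high; this face looks to +y.
- slab_centre (a point): Centre (half-way up) of the loose dark grey slate slab, 120 (x) x 200 (y) x 14 mm, 0.45 to 0.8 kg, flat on the bed (22 to 36 mm above the worktop). Home: its axes along the base's, centre at (-5, 0) mm of the base. It starts 18 to 30 mm too far forward, 12 to 25 mm too far left, turned up to 0.12 rad. About 2 to 6 N slide it. A slot 6 mm wide, 8 deep crosses its top along x at its y = -36 mm.
- slab_rear_left (a point): Point on the slab's rear face (x = +60 mm, y = +56 mm of the slab), half-way up; touches the left dowel when home. A slab that meets one dowel first can jam there, turned; pushing its front face on the side that lags frees it.
- slab_rear_right (a point): Point on the slab's rear face (x = +60 mm, y = -56 mm of the slab), half-way up; touches the right dowel when home.
- slab_end (a point): Middle of the slab's right end face (x = 0, y = -100 mm of the slab), half-way up; touches the end stop when home.
- bow_hinge (a point): Centre of the bow's hinge, 31 mm above the worktop, base frame (77, -36) mm; the hinge axis is parallel to the base's y axis, so the bow swings in the upright plane y = -36 mm of the base.
- bow (a joint): Bow angle, rad: 0 = down, wire level, 31 mm above the worktop, in the slot 5 mm below the slab's top; 1.57 = handle above the hinge; limits -0.005, 1.75; starts at 1.15 to 1.4. Stiff hinge: stays where left, 1 to 3 N at the handle move it. A 6 mm steel rod arched 36 mm over the 2.4 mm wire that runs from hinge to handle. With the slab not home the wire lands on the slate.
- handle (a point): Middle of the bow's handle, a dark wooden round bar 16 mm thick, 112 mm long, parallel to the hinge axis and 185 mm from it (when down: in front of the base, 31 mm above the worktop). The rod meets it at its middle; either half, 10 to 50 mm from the middle, can be pinched from above.
- mug: Green mug, 95 mm high, bystander; origin at its underside.
- mustard_jar: Glass jar with white lid, 59 mm wide and 103 mm high, bystander; origin at its underside.
- timer: Kitchen timer, red and white, 60 mm wide and 48 mm high, bystander; origin at its underside.
- peeler: Peeler with black handle, 170 mm long, bystander; origin at its underside.
- teaspoon: Teaspoon, 132 mm long, bystander; origin at its underside.
- spice_jar: Spice jar with dark lid, 41 mm wide and 105 mm high, bystander; origin at its underside.
- lemon_wedge: Lemon wedge, 50 mm long and 28 mm high, bystander; origin at its underside.

How it is judged:
By the outcome, as a careful person would: the job done as asked, in the order asked, and still so for the second after the job is handed in, with the robot touching nothing.
It also fails if it takes over 72 s, if anything falls off the work surface, if the arm or the gripper's body presses on something with over 40 N, if the wrist force passes 120 N, or if a joint passes its speed limit or range.

### The arm

A 6-joint arm with a two-finger parallel gripper is mounted at the origin on a cart in front of the work surface, level with it; the furniture and walls round the work are solid. World frame = base frame: x ahead of the robot, y to its left, z up, the work surface at z = 0. Lengths are in m, angles in rad, forces in N, time in s.
With the tool pointing down it reaches from about 0.425 to 0.95 m from the base axis. Payload 3.5 kg.
Tool frame: the origin (TCP) lies midway between the tips of the shut fingers; the grasp point (between the pads) lies ctrl.grasp_offset behind it (ctrl.grasp_offset is the distance from the TCP to the grasp point, in m); x points along the fingers, y is the direction in which the jaws open and shut, and the axes are right-handed (so a half turn about x gives the same grasp; the last joint's range is limited). The gripper opens to 85 mm and grips with 20 to 120 N. Pads are 22 mm wide; open, the fingers measure 114 mm over their backs; the gripper's body (76 mm by 85 mm) begins 54 mm behind the grasp point. The pads swing forward as they close: fully open they stand 13 mm farther back than shut.
Start: joints at [1.108, 0.286, 1.577, -0, 1.279, -0.15], TCP at [0.208, 0.642, 0.206] pointing down, gripper open.
Joint ranges: [-2.77, 2.77], [-0.9, 2.22], [0.21, 2.48], [-1.53, 4.67], [0.24, 2.81], [-2.84, 2.84]. Speed limits (rad/s): [2.79, 2.79, 3.14, 3.14, 3.14, 3.14].

### API

Orientations are given as a unit quaternion [x, y, z, w].
In Python, from plant import readout, read_camera, sign_off, ctrl gives the robot as it stands.
- The arm moves only by the tool drive_tool, never from a script. Its argument "steps" is a list of rows, each a list of 5 numbers: the shift along the tool's x, y, z in cm, then the turn about the tool's x in degrees, then the opening, from 0 (shut) to 1 (fully open). A call has 1 to 10 rows; each row shifts and turns the commanded pose from where the row before left it, along the tool's axes as they then stand; what a row does not reach is not made up. A row lasts 1/10 s, in which the tool goes at most 50 mm and 8.59 degrees, less where a joint would pass 70% of its speed; a pose out of reach is approached as far as the arm can. A call is refused whole if a number of a shift passes 5 or a number of a turn 8.59, either way. A call with a gripper value outside its range is refused whole. The fingers move at their own pace and stop on an object; "force" is the grip in N (left out, the last holds). Time passes only in rows, so rows that do not move let the fingers close. It gives the time, the measured TCP pose, the force and the opening at its end, in the units of the state.
- readout.get_state(): the state, without advancing time (a new reading comes with each control period).
- read_camera(name): name is "side" or "top"; returns a dict with "frame" (400x640x3 uint8, red, green, blue), "vertical_fov" (degrees; the focal length in pixels is half the picture's height over the tangent of half this angle, whatever the lens; pixels are square), "cx", "cy" (the principal point, pixels), "eye" and "orientation" of the camera in the world. Camera axes: x right, y up, looking along -z (the intrinsics and any distortion apply to the point x, -y, -z); pixel columns grow to the right and rows downward; lengths in m; the calibration is good to about 2 mm. A picture is of the moment at which its call begins. There is no depth.
- sign_off(): hands the job in, once; it reports no verdict.
The state is a dict: "time": time; "qpos": joint angles; "dq": joint speeds; "joint_efforts": joint torques, N m; "eef_pos": TCP position; "tcp_rot": TCP orientation; "contact_force": force on the tool from outside, world axes, zero at the start; "wrist_torque": the same for the moment, N m; "opening": opening from 0.0 (shut) to 1.0 (fully open).
Only numpy, scipy, OpenCV 4.12 (cv2) and the standard library are available. Lean on these libraries where they do the work, as an engineer would, in place of code of your own. Each camera call takes 0.05 s, during which the arm holds its last target. There are 200 camera calls.

## Working session

There is one attempt and no reset: what is moved stays moved. The work goes in short steps, Python scripts to look and compute and a tool call to move; the robot and the scene stay as the last step left them, time stands still between calls to the robot, and variables do not carry over. Pictures are saved under pics/ and viewed, about 8 in all and at most 12, crops included, and the job is handed in when it is done.

Besides the shell and the picture viewer there is one more tool, called after "Call:" as name(argument=value, ...), one argument or row to a line, values as JSON. drive_tool: Moves the arm, as the interface text tells. Its arguments: {"type":"object","properties":{"steps":{"type":"array","items":{"type":"array","items":{"type":"number"}}},"force":{"type":"number"}},"required":["steps"]}

```bash
mkdir -p pics; ls
python3 - <<'E'
from plant import readout, read_camera, ctrl
import cv2
print(readout.get_state()); print([ (a,getattr(ctrl,a)) for a in dir(ctrl) if a[0]!='_'])
for n in ("top","side"):
    c=read_camera(n); print({k:v for k,v in c.items() if k!='frame'})
    cv2.imwrite(f"pics/{n}0.png",c['frame'][:,:,::-1])
E
```

```text
pics
{'time': 0.0, 'qpos': array([ 1.10798378e+00,  2.87131294e-01,  1.57819951e+00, -2.07322067e-05,
        1.27858353e+00, -1.49993072e-01]), 'dq': array([-0.00064238,  0.00027533, -0.00029494,  0.00104083, -0.0004886 ,
        0.00042851]), 'joint_efforts': array([-1.76023175e-03, -4.05995536e+01, -2.92618847e+01, -2.22688845e-04,
        5.92358658e-03, -7.13480048e-06]), 'eef_pos': array([0.20737272, 0.64159728, 0.20415797]), 'tcp_rot': array([ 0.1093611 ,  0.69871583, -0.11093055,  0.69823403]), 'contact_force': array([0.13102511, 0.23173247, 0.15084118]), 'wrist_torque': array([-0.04139062,  0.07058496, -0.00512331]), 'opening': 1.0012228727953196}
[('Unreachable', <class 'plant.Unreachable'>), ('grasp_offset', 0.0187)]
{'vertical_fov': 57.77875959634959, 'cx': 316.5073352266417, 'cy': 199.61160599423826, 'eye': array([0.55926594, 0.11545444, 1.08396423]), 'orientation': array([ 0.02075066, -0.03275424, -0.70206035,  0.71106106])}
{'vertical_fov': 52.80038104396302, 'cx': 324.98632633601943, 'cy': 197.88960871601867, 'eye': array([ 0.1979356 , -0.93059054,  0.55352395]), 'orientation': array([ 0.53787032, -0.10943223, -0.15256706,  0.82185363])}
```

View pics/top0.png

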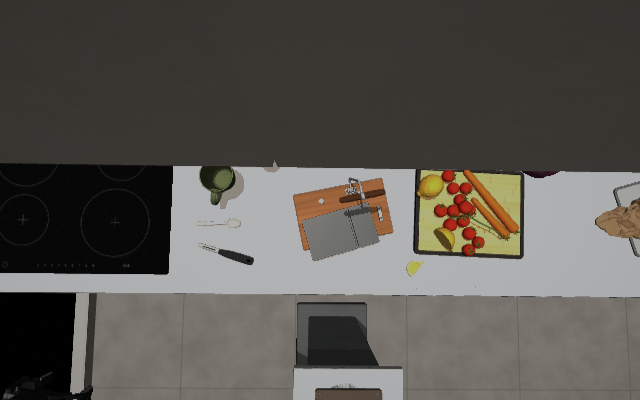

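View pics/side0.png

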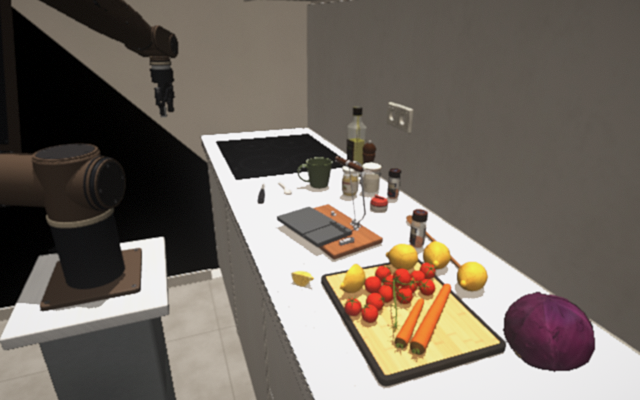

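The top view shows the cutter at about cols 293–393, rows 178–260. The bow handle is near (362,196), and the slab is shifted forward and left. I'll enlarge both views.

```bash
cat > h.py <<'E'
import numpy as np, cv2
from scipy.spatial.transform import Rotation as R
from plant import readout, read_camera, ctrl
def K(c): f=200/np.tan(np.radians(c['vertical_fov']/2)); return f
def proj(c,p):
    q=(np.atleast_2d(p)-c['eye'])@R.from_quat(c['orientation']).as_matrix()
    return np.c_[c['cx']+K(c)*q[:,0]/-q[:,2], c['cy']-K(c)*q[:,1]/-q[:,2]]
def back(c,uv,z):
    uv=np.atleast_2d(np.asarray(uv,float)); f=K(c)
    d=np.c_[(uv[:,0]-c['cx'])/f,-(uv[:,1]-c['cy'])/f,-np.ones(len(uv))]@R.from_quat(c['orientation']).as_matrix().T
    return c['eye']+d*((z-c['eye'][2])/d[:,2])[:,None]
def crop(c,name,x0,y0,w,h,s):
    im=c['frame'][y0:y0+h,x0:x0+w,::-1]
    im=cv2.convertScaleAbs(im,alpha=1.6,beta=10)
    im=cv2.resize(im,None,fx=s,fy=s,interpolation=cv2.INTER_CUBIC)
    for k in range(0,w,10): cv2.putText(im,str(x0+k),(k*s,8),0,.3,(0,255,255)); cv2.line(im,(k*s,10),(k*s,16),(0,255,255))
    for k in range(0,h,10): cv2.putText(im,str(y0+k),(0,k*s+4),0,.3,(0,255,255)); cv2.line(im,(20,k*s),(26,k*s),(0,255,255))
    cv2.imwrite('pics/'+name+'.png',im)
E
python3 - <<'E'
from h import *
crop(read_camera('top'),'top1',283,170,120,96,6)
crop(read_camera('side'),'side1',265,145,130,120,5)
E
```

```text
(no output)
```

View pics/top1.png

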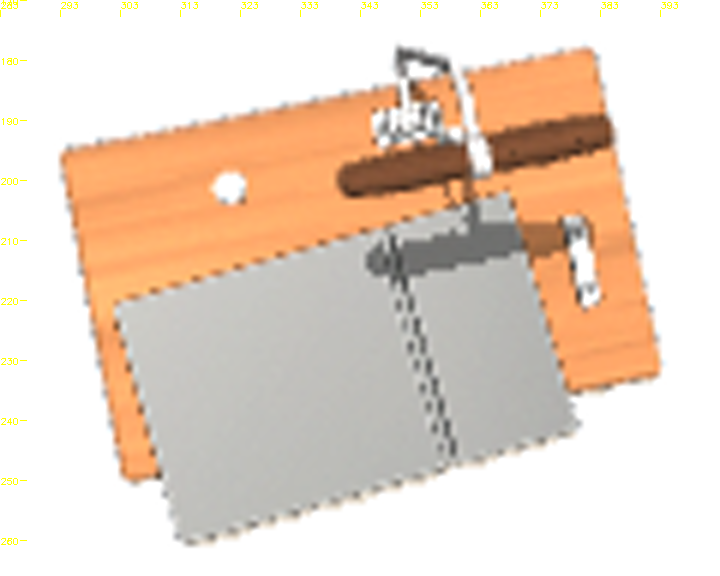

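View pics/side1.png

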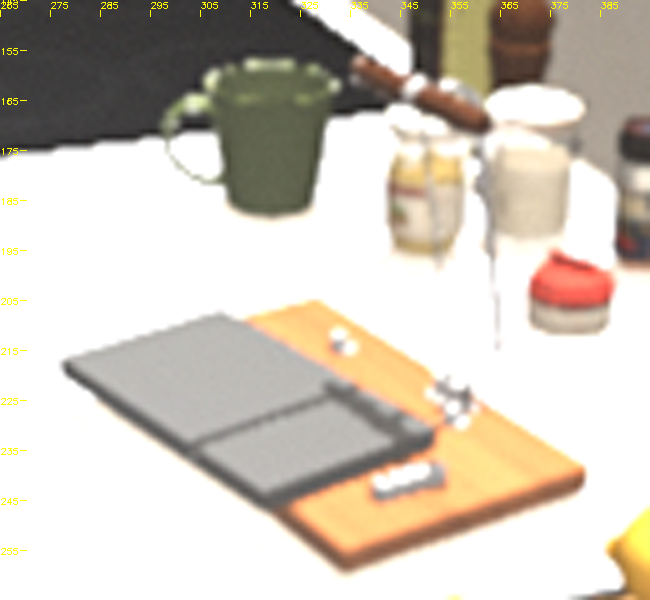

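```bash
cat >> h.py <<'E'
def fit(loc,P):
    loc=np.asarray(loc,float);P=P[:,:2]
    a=loc-loc.mean(0);b=P-P.mean(0)
    th=np.arctan2((a[:,0]*b[:,1]-a[:,1]*b[:,0]).sum(),(a*b).sum())
    M=np.array([[np.cos(th),-np.sin(th)],[np.sin(th),np.cos(th)]])
    t=P.mean(0)-M@loc.mean(0)
    return t,th,M,np.round((P-t-loc@M.T)*1000,1)
E
python3 - <<'E'
from h import *
c=read_camera('top')
px=lambda L:(np.array(L,float)+.5)/6-.5+[283,170]
B=back(c,px([(62,152),(594,47),(660,373),(125,480)]),.022)
t,th,M,r=fit([(.098,.135),(.098,-.135),(-.068,-.135),(-.068,.135)],B); print('base',t,th,r.tolist())
S=back(c,px([(115,303),(510,192),(578,430),(183,543)]),.036)
loc=[(.06,.1),(.06,-.1),(-.06,-.1),(-.06,.1)]
t2,th2,M2,r2=fit(loc,S); print('slab',t2,th2,r2.tolist())
print('slab in base',(t2-t)@M,th2-th, 'home',t+M@[-.005,0])
print('dowel L',(back(c,px([(229,187)]),.033)[0,:2]-t)@M,'stop',(back(c,px([(582,260)]),.033)[0,:2]-t)@M)
s=read_camera('side')
w=lambda x,y,z:np.r_[t+M@[x,y],z]
for a in np.arange(1.1,1.45,.05):
    hx,hz=.077-.185*np.cos(a),.031+.185*np.sin(a)
    print(a.round(2),w(hx,-.036,hz).round(3),proj(c,[w(hx,-.036+d,hz) for d in(.056,0,-.056)]).round(1).tolist(),proj(s,[w(hx,-.036+d,hz) for d in(.056,0,-.056)]).round(1).tolist())
print('observed', px([(340,182),(475,156),(610,130)]).round(1).tolist(), 'side', [(265+355/5,145+65/5),(265+490/5,145+124/5)])
# base reprojection in side
print(proj(s,[w(.098,-.135,.022),w(-.068,-.135,.022)]).round(1).tolist(),'obs',(265+583/5,145+467/5),(265+345/5,145+557/5))
E
```

```text
base [0.58618902 0.01726744] 0.20659191633529483 [[-1.6, -2.1], [-1.4, 0.7], [1.2, 2.7], [1.8, -1.3]]
slab [0.5500234  0.02804237] 0.2863895637403122 [[-0.3, -0.9], [-0.7, 0.6], [0.1, 1.5], [0.9, -1.2]]
slab in base [-0.03318636  0.01796429] 0.07979764740501738 home [0.58129534 0.01624182]
dowel L [0.0627182  0.05677672] stop [-0.00497354 -0.10435746]
1.1 [ 0.587 -0.019  0.196] [[342.9, 220.9], [365.3, 216.5], [387.5, 212.1]] [[321.0, 166.9], [332.7, 172.9], [345.3, 179.5]]
1.15 [ 0.595 -0.018  0.2  ] [[342.4, 217.5], [364.8, 213.1], [387.1, 208.7]] [[323.6, 165.0], [335.3, 170.9], [348.1, 177.4]]
1.2 [ 0.603 -0.016  0.203] [[341.8, 214.0], [364.3, 209.6], [386.7, 205.2]] [[326.2, 163.2], [338.0, 169.1], [350.9, 175.4]]
1.25 [ 0.612 -0.014  0.207] [[341.2, 210.4], [363.8, 206.0], [386.2, 201.6]] [[328.9, 161.6], [340.8, 167.4], [353.7, 173.6]]
1.3 [ 0.621 -0.012  0.209] [[340.6, 206.8], [363.2, 202.4], [385.7, 198.0]] [[331.6, 160.2], [343.5, 165.8], [356.5, 172.0]]
1.35 [ 0.629 -0.01   0.212] [[339.9, 203.1], [362.6, 198.7], [385.2, 194.3]] [[334.3, 158.9], [346.3, 164.5], [359.3, 170.6]]
1.4 [ 0.638 -0.009  0.213] [[339.3, 199.4], [361.9, 194.9], [384.5, 190.5]] [[337.0, 157.7], [349.1, 163.3], [362.2, 169.3]]
observed [[339.2, 199.9], [361.8, 195.6], [384.2, 191.2]] side [(336.0, 158.0), (363.0, 169.8)]
[[383.5, 236.9], [333.3, 253.8]] obs (381.6, 238.4) (334.0, 256.4)
```

The bow angle is about 1.39. The slab sits at about (-33, +18) mm in the base frame, turned +0.08 rad, and all the known sizes agree. Plan: use the open gripper as a two-finger straight-edge, pushing the front face first and then the left end.

```bash
cat >> h.py <<'E'
T=np.array([0.58618902,0.01726744]);TH=0.2066
MB=np.array([[np.cos(TH),-np.sin(TH)],[np.sin(TH),np.cos(TH)]])
W=lambda x,y,z:np.r_[T+MB@[x,y],z]
def st():
    s=readout.get_state();m=R.from_quat(s['tcp_rot']).as_matrix()
    p=s['eef_pos'];b=(p[:2]-T)@MB
    print('t',round(s['time'],2),'pos',p.round(4),'base',b.round(4),'F_base',(s['contact_force'][:2]@MB).round(1),s['contact_force'][2].round(1),'q6',s['qpos'].round(2),'yawY',np.degrees(np.arctan2(m[1,1],m[0,1])).round(1),'x',m[:,0].round(3))
    return s,m
def go(*targets):
    s,m=st();p=s['eef_pos']
    for q in targets:
        q=np.array(q); print('shift cm',((q-p)@m*100).round(2)); p=q
    return m
E
python3 - <<'E'
from h import *
m=go([.40,.40,.2],W(-.125,.01,.2),W(-.125,.01,.013))
print(m.round(3), 'want yawY',90+np.degrees(TH))
E
```

```text
t 0.3 pos [0.2076 0.642  0.205 ] base [-0.2424  0.6891] F_base [ 0.6 -0.1] -0.1 q6 [ 1.11  0.29  1.58 -0.    1.28 -0.15] yawY 72.1 x [-0.    -0.001 -1.   ]
shift cm [  0.51 -17.11  25.76]
shift cm [ 3.000e-02 -3.602e+01  1.815e+01]
shift cm [18.7   0.02  0.  ]
[[-0.     0.308  0.951]
 [-0.001  0.951 -0.308]
 [-1.    -0.001 -0.   ]] want yawY 101.83730804740281
```

Call:
drive_tool(
  steps=[
    [0, -1.7, 2.6, 0, 1],
    [0, -1.7, 2.6, 0, 1],
    [0, -1.7, 2.6, 0, 1],
    [0, -1.7, 2.6, 0, 1],
    [0, -1.7, 2.6, 0, 1],
    [0, -1.7, 2.6, 0, 1],
    [0, -1.7, 2.6, 0, 1],
    [0, -1.7, 2.6, 0, 1],
    [0, -1.7, 2.6, 0, 1],
    [0, -1.7, 2.6, 0, 1],
  ],
)

```text
time: 1.3
eef_pos: [0.4034, 0.3994, 0.2056]
tcp_rot: [0.11, 0.698, -0.11, 0.699]
contact_force: [-0.6, 0.2, 0.3]
opening: 1.0
```

Call:
drive_tool(
  steps=[
    [0, -3.6, 1.8, 0, 1],
    [0, -3.6, 1.8, 0, 1],
    [0, -3.6, 1.8, 0, 1],
    [0, -3.6, 1.8, 0, 1],
    [0, -3.6, 1.8, 0, 1],
    [0, -3.6, 1.8, 0, 1],
    [0, -3.6, 1.8, 0, 1],
    [0, -3.6, 1.8, 0, 1],
    [0, -3.6, 1.8, 0, 1],
    [0, -3.6, 1.8, 0, 1],
  ],
)

```text
time: 2.3
eef_pos: [0.4632, 0.0009, 0.2058]
tcp_rot: [0.11, 0.698, -0.11, 0.699]
contact_force: [1.3, 0.3, 0.1]
opening: 0.995
```

Call:
drive_tool(
  steps=[
    [0, 0, 0, -7.5, 1],
    [0, 0, 0, -7.5, 1],
    [0, 0, 0, -7.5, 1],
    [0, 0, 0, -7.2, 1],
    [0, 0, 0, 0, 1],
    [0, 0, 0, 0, 1],
  ],
)

```text
time: 2.9
eef_pos: [0.4632, 0.0026, 0.2056]
tcp_rot: [-0.072, 0.703, 0.072, 0.704]
contact_force: [0.6, 0.2, 0.5]
opening: 1.0
```

Run:
```python
from h import *
m=go(W(-.125,.01,.2),W(-.125,.01,.013))
```

```text
t 2.9 pos [0.4632 0.0026 0.2056] base [-0.1234  0.0109] F_base [0.6 0.1] 0.5 q6 [-0.21 -0.2   2.08  0.    1.26 -1.99] yawY 101.6 x [ 0.  0. -1.]
shift cm [ 0.56 -0.09 -0.16]
shift cm [18.7  0.  -0. ]
```

Call:
drive_tool(
  steps=[
    [2.5, 0, 0, 0, 1],
    [2.5, 0, 0, 0, 1],
    [2.5, 0, 0, 0, 1],
    [2.5, 0, 0, 0, 1],
    [2.5, 0, 0, 0, 1],
    [2.5, 0, 0, 0, 1],
    [2, 0, 0, 0, 1],
    [1.2, 0, 0, 0, 1],
    [1, 0, 0, 0, 1],
    [0, 0, 0, 0, 1],
  ],
)

```text
time: 3.9
eef_pos: [0.4625, 0.0027, 0.0126]
tcp_rot: [-0.072, 0.704, 0.073, 0.703]
contact_force: [-1.1, 0.5, -0.6]
opening: 1.001
```

Run:
```python
from h import *
m=go(W(-.125,.01,.013))
crop(read_camera('side'),'side2',255,145,130,120,5)
```

```text
t 3.9 pos [0.4625 0.0027 0.0126] base [-0.124   0.0112] F_base [-1.   0.7] -0.6 q6 [-0.21  0.08  2.21  0.    0.85 -1.99] yawY 101.7 x [-0.002  0.    -1.   ]
shift cm [-0.04 -0.12 -0.1 ]
```

View pics/side2.png

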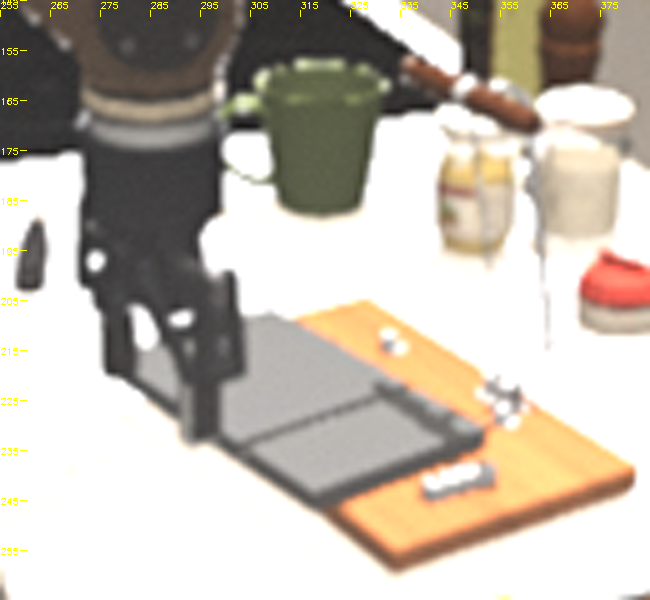

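The open fingers stand just in front of the slab's front face, at about cols 275–300, rows 215–230. I'll push rearward and stop about 6 mm short of home.

Call:
drive_tool(
  steps=[
    [0, 0, 0.4, 0, 1],
    [0, 0, 0.4, 0, 1],
    [0, 0, 0.4, 0, 1],
    [0, 0, 0.4, 0, 1],
    [0, 0, 0.3, 0, 1],
    [0, 0, 0.3, 0, 1],
    [0, 0, 0.3, 0, 1],
    [0, 0, 0.3, 0, 1],
    [0, 0, 0.3, 0, 1],
    [0, 0, 0.2, 0, 1],
  ],
)

```text
time: 4.95
eef_pos: [0.4958, 0.0093, 0.0135]
tcp_rot: [-0.073, 0.703, 0.073, 0.703]
contact_force: [-1.0, -1.0, 0.1]
opening: 0.995
```

Call:
drive_tool(
  steps=[
    [0, 0, 0.2, 0, 1],
    [0, 0, 0.2, 0, 1],
    [0, 0, 0.2, 0, 1],
    [0, 0, 0.2, 0, 1],
    [0, 0, 0, 0, 1],
  ],
)

```text
time: 5.45
eef_pos: [0.5037, 0.0109, 0.0136]
tcp_rot: [-0.073, 0.703, 0.073, 0.703]
contact_force: [-0.4, 0.2, -0.3]
opening: 1.001
```

Run:
```python
from h import *
m=go(W(-.076,.01,.013))
crop(read_camera('top'),'top2',283,170,120,96,6)
```

```text
t 5.45 pos [0.5037 0.0109 0.0136] base [-0.0821  0.0107] F_base [-0.4  0.3] -0.3 q6 [-0.18  0.16  2.12  0.    0.86 -1.96] yawY 101.8 x [ 0. -0. -1.]
shift cm [ 0.06 -0.07  0.61]
```

View pics/top2.png

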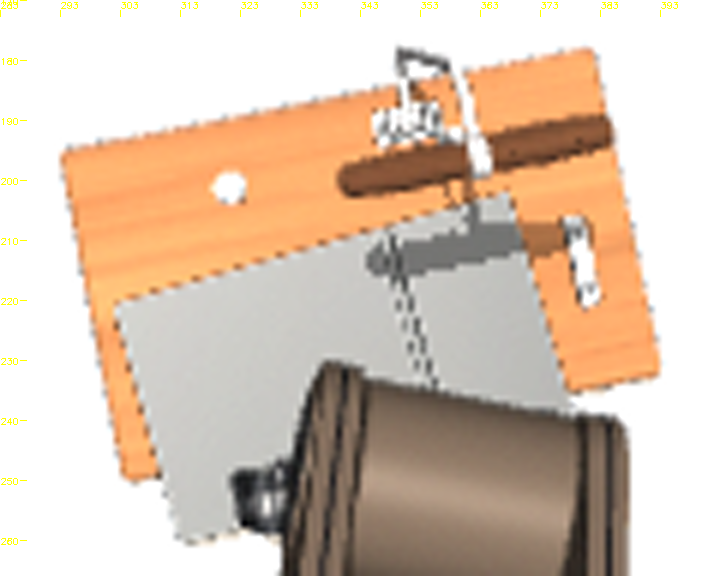

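Run:
```python
from h import *
s=read_camera('side')
for z in (.0,.013,.026,.036,.046): print(z,proj(s,[W(-.124,.011+d,z) for d in(.05,-.05)]).round(1).tolist(), proj(s,[W(-.082,.011+d,z) for d in(.05,-.05)]).round(1).tolist())
crop(s,'side3',265,190,80,70,8)
```

```text
0.0 [[277.7, 235.2], [295.1, 250.7]] [[290.7, 231.5], [308.7, 246.4]]
0.013 [[277.5, 231.2], [295.1, 246.4]] [[290.6, 227.5], [308.7, 242.2]]
0.026 [[277.4, 227.1], [295.0, 242.1]] [[290.5, 223.5], [308.7, 238.0]]
0.036 [[277.3, 223.9], [294.9, 238.8]] [[290.5, 220.4], [308.7, 234.7]]
0.046 [[277.2, 220.7], [294.9, 235.4]] [[290.4, 217.2], [308.7, 231.4]]
```

View pics/side3.png

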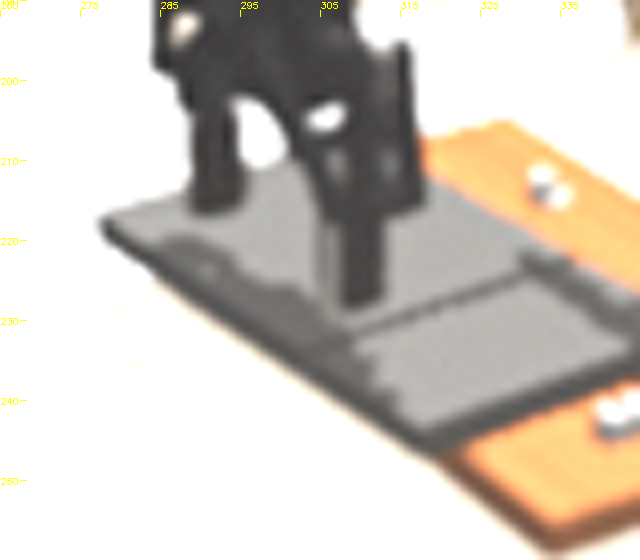

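The slab hasn't moved. The tips are passing over it, at about z ≈ 0.046, because the open tips stand higher than I assumed. I'll back off and go lower.

Call:
drive_tool(
  steps=[
    [0, 0, -1.2, 0, 1],
    [0, 0, -1.2, 0, 1],
    [0, 0, -1.2, 0, 1],
    [0, 0, -0.8, 0, 1],
    [0.6, 0, 0, 0, 1],
    [0.6, 0, 0, 0, 1],
    [0.6, 0, 0, 0, 1],
    [0, 0, 0, 0, 1],
    [0, 0, 0, 0, 1],
  ],
)

```text
time: 6.45
eef_pos: [0.4603, 0.002, -0.0049]
tcp_rot: [-0.073, 0.704, 0.073, 0.703]
contact_force: [0.2, 0.5, -0.5]
opening: 1.0
```

Run:
```python
from h import *
m=go(W(-.124,.01,-.005))
s=read_camera('side')
p=readout.get_state()['eef_pos'];b=(p[:2]-T)@MB
for z in (0,.013,.026,.036): print(z,proj(s,[W(b[0],b[1]+d,z) for d in(.05,-.05)]).round(1).tolist())
crop(s,'side4',255,190,80,70,8)
```

```text
t 6.45 pos [ 0.4603  0.002  -0.0049] base [-0.1263  0.0109] F_base [0.3 0.5] -0.5 q6 [-0.22  0.11  2.22  0.    0.81 -1.99] yawY 101.8 x [-0.001  0.    -1.   ]
shift cm [ 0.01 -0.09  0.23]
0 [[277.0, 235.4], [294.5, 251.0]]
0.013 [[276.9, 231.4], [294.4, 246.7]]
0.026 [[276.8, 227.3], [294.3, 242.4]]
0.036 [[276.6, 224.1], [294.3, 239.0]]
```

View pics/side4.png

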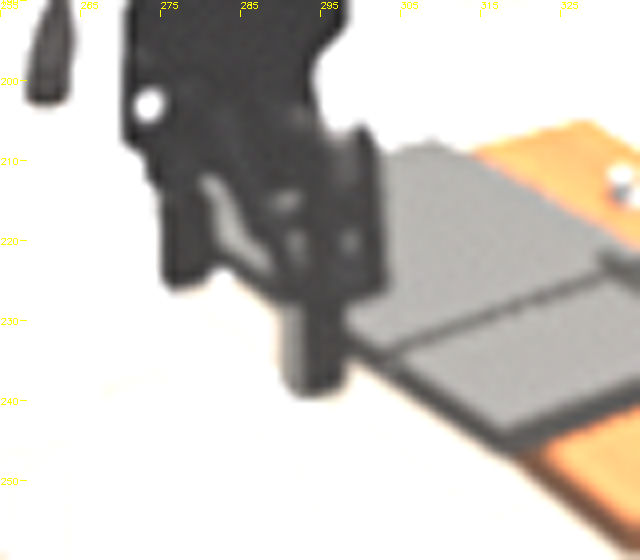

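Run:
```python
from h import *
s=read_camera('side')
a=.28639;M2=np.array([[np.cos(a),-np.sin(a)],[np.sin(a),np.cos(a)]]);t2=np.array([0.5500234,0.02804237])
P=[np.r_[t2+M2@l,z] for l in [(-.06,.1),(-.06,-.1)] for z in(.036,.022)]
print(proj(s,P).round(1).tolist(),'obs FL top (278,217), FR top (317.5,244.5) bottom (317.5,247)')
```

```text
[[276.2, 215.1], [276.3, 219.4], [317.3, 242.5], [317.2, 247.3]] obs FL top (278,217), FR top (317.5,244.5) bottom (317.5,247)
```

Call:
drive_tool(
  steps=[
    [0.3, 0, 0, 0, 1],
    [0.3, 0, 0, 0, 1],
    [0.3, 0, 0, 0, 1],
    [0.3, 0, 0, 0, 1],
    [0, 0, 0, 0, 1],
    [0, 0, 0, 0, 1],
  ],
)

```text
time: 7.15
eef_pos: [0.4602, 0.002, -0.0166]
tcp_rot: [-0.073, 0.703, 0.073, 0.703]
contact_force: [0.2, 0.0, 0.4]
opening: 0.997
```

Run:
```python
from h import *
st()
s=read_camera('side');g=s['frame'].mean(2)
for u in range(290,298): print(u,g[234:250,u].astype(int))
for u in range(274,281): print(u,g[220:236,u].astype(int))
```

```text
t 7.15 pos [ 0.4602  0.002  -0.0166] base [-0.1265  0.0109] F_base [ 0.2 -0. ] 0.4 q6 [-0.22  0.14  2.22 -0.    0.78 -1.99] yawY 101.8 x [-0.  0. -1.]
290 [102 100 103 117 135 141 142 144 135 137 156 168 169 168 168 168]
291 [ 86  85  85  85  88  88  88  94  95 108 143 163 168 167 167 168]
292 [ 69  69  69  70  70  71  71  70  71  96 144 167 168 166 167 166]
293 [ 44  43  45  46  49  49  48  44  49  98 169 189 182 171 166 172]
294 [ 37  38  37  38  38  40  38  35  43 114 205 233 225 201 189 202]
295 [ 40  41  40  39  40  41  39  35  57 143 229 246 244 235 231 236]
296 [ 38  37  40  38  38  36  36  36  79 172 239 246 245 243 243 242]
297 [ 43  49  51  50  50  49  48  56 112 198 242 245 244 243 243 243]
274 [146 146 145 146 147 151 165 173 179 207 238 244 244 242 221 176]
275 [ 58  58  58  57  61  62  69  73  77 124 205 240 245 242 221 176]
276 [ 32  30  31  31  32  34  32  31  27  69 171 235 244 243 234 203]
277 [ 36  35  35  36  36  36  34  32  26  77 189 241 245 244 243 234]
278 [ 37  37  37  37  39  38  38  34  30  96 211 248 245 244 245 243]
279 [ 35  37  35  36  36  34  35  34  32  91 192 241 245 244 244 243]
280 [ 37  36  37  38  39  36  35  34  41  88 158 213 239 244 244 241]
```

Call:
drive_tool(
  steps=[
    [0.1, 0, 0.4, 0, 1],
    [0, 0, 0.4, 0, 1],
    [0, 0, 0.4, 0, 1],
    [0, 0, 0.3, 0, 1],
    [0, 0, 0.3, 0, 1],
    [0, 0, 0.3, 0, 1],
    [0, 0, 0.2, 0, 1],
    [0, 0, 0.2, 0, 1],
    [0, 0, 0.2, 0, 1],
    [0, 0, 0.2, 0, 1],
  ],
)

```text
time: 8.2
eef_pos: [0.4841, 0.0086, -0.0183]
tcp_rot: [-0.073, 0.708, 0.075, 0.699]
contact_force: [-11.1, -0.1, 9.8]
opening: 1.001
```

Call:
drive_tool(
  steps=[
    [0, 0, 0.2, 0, 1],
    [0, 0, 0.2, 0, 1],
    [0, 0, 0.2, 0, 1],
    [0, 0, 0.2, 0, 1],
    [0, 0, 0.2, 0, 1],
    [0, 0, 0.2, 0, 1],
  ],
)

```text
time: 8.8
eef_pos: [0.4963, 0.0108, -0.0185]
tcp_rot: [-0.072, 0.707, 0.074, 0.7]
contact_force: [-9.3, -1.3, 5.9]
opening: 1.0
```

Run:
```python
from h import *
st()
crop(read_camera('top'),'top3',283,170,120,96,6)
```

```text
t 8.8 pos [ 0.4963  0.0108 -0.0185] base [-0.0893  0.0121] F_base [-9.4  0.7] 5.9 q6 [-0.18  0.22  2.13 -0.    0.8  -1.96] yawY 101.9 x [-0.011  0.001 -1.   ]
```

View pics/top3.png

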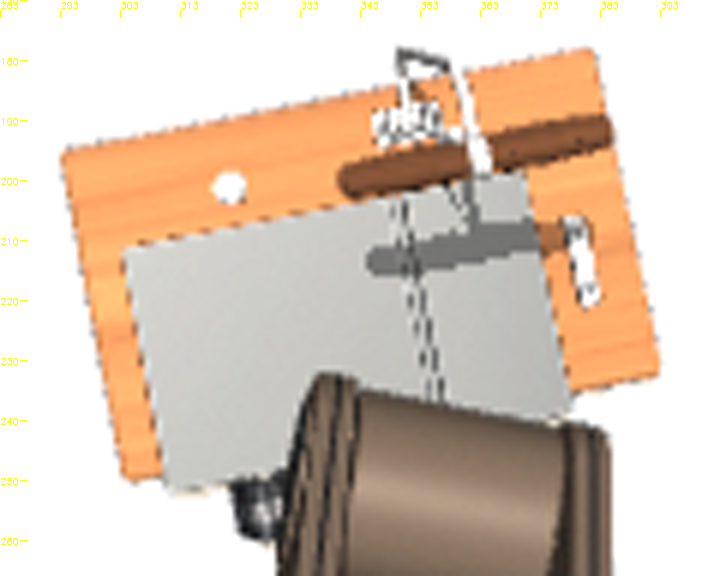

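The slab now moves and squares up at about 9 N. Its rear corners are at crop (125,243) and (527,172), about 13 mm short of the dowels. I'll ease the tool up 1 mm and continue slowly.

Call:
drive_tool(
  steps=[
    [-0.1, 0, 0.1, 0, 1],
    [0, 0, 0.1, 0, 1],
    [0, 0, 0.1, 0, 1],
    [0, 0, 0.1, 0, 1],
    [0, 0, 0.1, 0, 1],
    [0, 0, 0.1, 0, 1],
    [0, 0, 0.1, 0, 1],
    [0, 0, 0.1, 0, 1],
    [0, 0, 0.1, 0, 1],
  ],
)

```text
time: 9.75
eef_pos: [0.5078, 0.0118, -0.0165]
tcp_rot: [-0.073, 0.705, 0.073, 0.702]
contact_force: [-10.2, -3.1, 4.2]
opening: 1.001
```

Run:
```python
from h import *
st()
```

```text
t 9.75 pos [ 0.5078  0.0118 -0.0165] base [-0.0778  0.0108] F_base [-10.6  -0.9] 4.2 q6 [-0.18  0.23  2.11 -0.    0.81 -1.95] yawY 101.8 x [-0.004 -0.001 -1.   ]
```

Call:
drive_tool(
  steps=[
    [0, 0, -1.5, 0, 1],
    [0, 0, -2.5, 0, 1],
    [-3, 0, 0, 0, 1],
    [-3, 0, 0, 0, 1],
    [-3, 0, 0, 0, 1],
    [-3, 0, 0, 0, 1],
    [0, 3.5, 0.5, 0, 1],
    [0, 3.5, 0.5, 0, 1],
    [0, 3.5, 0.5, 0, 1],
    [0, 3.5, 0.5, 0, 1],
  ],
)

```text
time: 10.75
eef_pos: [0.4637, 0.1469, 0.1059]
tcp_rot: [-0.072, 0.701, 0.072, 0.706]
contact_force: [0.6, -0.5, 0.2]
opening: 1.004
```

Call:
drive_tool(
  steps=[
    [0, 0, 2.2, 8.5, 1],
    [0, 0, 0, 8.5, 1],
    [0, 0, 0, 8.5, 1],
    [0, 0, 0, 8.5, 1],
    [0, 0, 0, 8.5, 1],
    [0, 0, 0, 8.5, 1],
    [0, 0, 0, 8.5, 1],
    [0, 0, 0, 8.5, 1],
    [0, 0, 0, 8.5, 1],
    [0, 0, 0, 8.5, 1],
  ],
)

```text
time: 11.75
eef_pos: [0.4853, 0.1502, 0.1055]
tcp_rot: [0.425, 0.565, -0.422, 0.568]
contact_force: [0.0, 0.3, 1.1]
opening: 0.997
```

Call:
drive_tool(
  steps=[
    [0, 0, 0, 5, 1],
    [0, 0, 0, 0, 1],
    [0, 0, 0, 0, 1],
  ],
)

```text
time: 12.05
eef_pos: [0.4842, 0.1499, 0.1048]
tcp_rot: [0.447, 0.548, -0.444, 0.55]
contact_force: [-0.1, -0.9, -0.4]
opening: 1.003
```

Run:
```python
from h import *
print('want yaw',np.degrees(TH))
go(W(-.005,.15,.1),W(-.005,.15,-.0165))
```

```text
want yaw 11.837308047402809
t 12.05 pos [0.4842 0.1499 0.1048] base [-0.0726  0.1507] F_base [-0.2 -0.9] -0.4 q6 [ 0.1   0.02  2.07  0.    1.04 -0.11] yawY 11.9 x [ 0.004  0.001 -1.   ]
shift cm [0.51 6.76 0.08]
shift cm [11.65 -0.05 -0.  ]
```

Call:
drive_tool(
  steps=[
    [0, 2.2, 0, 0, 1],
    [0, 2.25, 0, 0, 1],
    [0, 2.3, 0, 0, 1],
    [2.5, 0, 0, 0, 1],
    [2.5, 0, 0, 0, 1],
    [2.5, 0, 0, 0, 1],
    [2.5, 0, 0, 0, 1],
    [1.2, 0, 0, 0, 1],
    [0.9, 0, 0, 0, 1],
    [0, 0, 0, 0, 1],
  ],
)

```text
time: 13.05
eef_pos: [0.5485, 0.1634, -0.0181]
tcp_rot: [0.446, 0.549, -0.446, 0.548]
contact_force: [-0.7, 0.9, -0.2]
opening: 0.995
```

Call:
drive_tool(
  steps=[
    [0, 0, 0.3, 0, 1],
    [0, 0, 0.3, 0, 1],
    [0, 0, 0.3, 0, 1],
    [0, 0, 0.2, 0, 1],
    [0, 0, 0.2, 0, 1],
    [0, 0, 0.2, 0, 1],
    [0, 0, 0.2, 0, 1],
    [0, 0, 0.2, 0, 1],
    [0, 0, 0.2, 0, 1],
  ],
)

```text
time: 13.95
eef_pos: [0.5533, 0.1432, -0.0169]
tcp_rot: [0.447, 0.549, -0.446, 0.548]
contact_force: [-0.5, 3.6, 5.0]
opening: 1.002
```

Run:
```python
from h import *
st()
```

```text
t 13.95 pos [ 0.5533  0.1432 -0.0169] base [-0.0063  0.13  ] F_base [0.2 3.7] 5.0 q6 [ 0.08  0.35  1.96  0.    0.84 -0.13] yawY 11.7 x [ 0.     0.001 -1.   ]
```

Call:
drive_tool(
  steps=[
    [-0.1, 0, 0, 0, 1],
    [-0.1, 0, 0, 0, 1],
    [0, 0, 0, 0, 1],
  ],
)

```text
time: 14.25
eef_pos: [0.5526, 0.1424, -0.0159]
tcp_rot: [0.446, 0.549, -0.446, 0.549]
contact_force: [0.5, -0.2, -0.9]
opening: 1.003
```

Call:
drive_tool(
  steps=[
    [0, 0, 0.2, 0, 1],
    [0, 0, 0.2, 0, 1],
    [0, 0, 0.2, 0, 1],
    [0, 0, 0.1, 0, 1],
    [0, 0, 0.1, 0, 1],
  ],
)

```text
time: 14.75
eef_pos: [0.5541, 0.1356, -0.0157]
tcp_rot: [0.446, 0.549, -0.446, 0.548]
contact_force: [-1.0, 4.0, -0.9]
opening: 1.001
```

Run:
```python
from h import *
st()
```

```text
t 14.75 pos [ 0.5541  0.1356 -0.0157] base [-0.0071  0.1224] F_base [-0.2  4.1] -0.9 q6 [ 0.06  0.34  1.96  0.    0.84 -0.14] yawY 11.8 x [-0.001  0.001 -1.   ]
```

Fz has cleared: the tip had been brushing the bed, and now it only pushes the slate, at about 4 N. I'll continue toward the stop.

Call:
drive_tool(
  steps=[
    [0, 0, 0.1, 0, 1],
    [0, 0, 0.1, 0, 1],
    [0, 0, 0.1, 0, 1],
    [0, 0, 0.1, 0, 1],
    [0, 0, 0.1, 0, 1],
    [0, 0, 0.1, 0, 1],
    [0, 0, 0.1, 0, 1],
    [0, 0, 0.1, 0, 1],
  ],
)

```text
time: 15.55
eef_pos: [0.556, 0.127, -0.0157]
tcp_rot: [0.446, 0.549, -0.446, 0.549]
contact_force: [-1.8, 3.7, -2.7]
opening: 0.998
```

Run:
```python
from h import *
st()
crop(read_camera('top'),'top4',283,170,120,96,6)
```

```text
t 15.55 pos [ 0.556   0.127  -0.0157] base [-0.007   0.1136] F_base [-1.   3.9] -2.7 q6 [ 0.05  0.34  1.96 -0.    0.84 -0.16] yawY 11.8 x [-0.001 -0.    -1.   ]
```

View pics/top4.png

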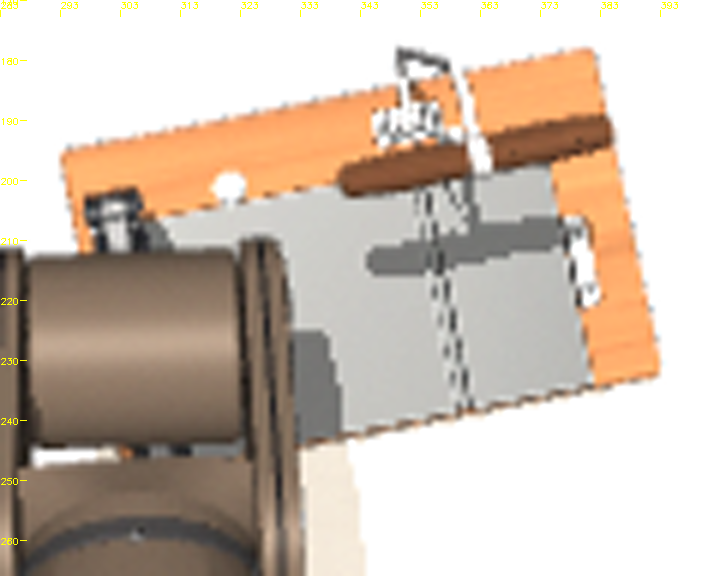

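The slab is nearly home. Its rear edge is at the left dowel, crop (229,197), and its right end is a few mm from the stop. I'll finish in half-millimetre steps until the force rises.

Call:
drive_tool(
  steps=[
    [0, 0, 0.05, 0, 1],
    [0, 0, 0.05, 0, 1],
    [0, 0, 0.05, 0, 1],
    [0, 0, 0.05, 0, 1],
  ],
)

```text
time: 16.0
eef_pos: [0.5564, 0.1252, -0.0157]
tcp_rot: [0.446, 0.549, -0.446, 0.548]
contact_force: [-2.2, 4.4, -2.8]
opening: 0.998
```

Call:
drive_tool(
  steps=[
    [0, 0, 0.05, 0, 1],
    [0, 0, 0.05, 0, 1],
  ],
)

```text
time: 16.2
eef_pos: [0.5565, 0.125, -0.0156]
tcp_rot: [0.446, 0.549, -0.446, 0.548]
contact_force: [-1.5, 7.8, -3.3]
opening: 1.004
```

Call:
drive_tool(
  steps=[
    [0, 0, 0.05, 0, 1],
    [0, 0, 0, 0, 1],
  ],
)

```text
time: 16.4
eef_pos: [0.5565, 0.125, -0.0156]
tcp_rot: [0.446, 0.549, -0.446, 0.548]
contact_force: [-1.0, 8.2, -3.2]
opening: 1.0
```

Run:
```python
from h import *
st()
```

```text
t 16.4 pos [ 0.5565  0.125  -0.0156] base [-0.007   0.1115] F_base [0.7 8.2] -3.2 q6 [ 0.04  0.34  1.96  0.    0.84 -0.17] yawY 11.8 x [-0.001  0.002 -1.   ]
```

Contact with the stop at tool y = 0.1115, where 0.111 was expected. Next I'll back off and return to the front for the final two-finger push onto the dowels.

Call:
drive_tool(
  steps=[
    [0, 0, -1, 0, 1],
    [0, 0, -3, 0, 1],
    [-3, 0, 0, 0, 1],
    [-3, 0, 0, 0, 1],
    [-3, 0, 0, 0, 1],
    [-3, 0, 0, 0, 1],
    [0, -3, 0, 0, 1],
    [0, -3, 0, 0, 1],
    [0, -3, 0, 0, 1],
    [0, -2.8, 0, 0, 1],
  ],
)

```text
time: 17.4
eef_pos: [0.4334, 0.138, 0.1057]
tcp_rot: [0.446, 0.547, -0.446, 0.55]
contact_force: [-0.0, -0.0, -0.9]
opening: 1.002
```

Call:
drive_tool(
  steps=[
    [0, 0, 0, -8.5, 1],
    [0, 0, 0, -8.5, 1],
    [0, 0, 0, -8.5, 1],
    [0, 0, 0, -8.5, 1],
    [0, 0, 0, -8.5, 1],
    [0, 0, 0, -8.5, 1],
    [0, 0, 0, -8.5, 1],
    [0, 0, 0, -8.5, 1],
    [0, 0, 0, -8.5, 1],
    [0, 0, 0, -8.5, 1],
  ],
)

```text
time: 18.4
eef_pos: [0.4347, 0.1383, 0.1058]
tcp_rot: [-0.045, 0.704, 0.043, 0.707]
contact_force: [-0.4, 0.1, -0.2]
opening: 0.997
```

Call:
drive_tool(
  steps=[
    [0, 0, 0, -5, 1],
    [0, -3, 0, 0, 1],
    [0, -3, 0, 0, 1],
    [0, -3, 0, 0, 1],
    [0, -3, 0, 0, 1],
    [0, -3, 0, 0, 1],
    [0, 0, 0, 0, 1],
    [0, 0, 0, 0, 1],
  ],
)

```text
time: 19.2
eef_pos: [0.4646, -0.0089, 0.1054]
tcp_rot: [-0.072, 0.703, 0.072, 0.704]
contact_force: [0.3, -0.6, 0.4]
opening: 1.003
```

Run:
```python
from h import *
go(W(-.115,0,.1),W(-.115,.0,-.015))
```

```text
t 19.2 pos [ 0.4646 -0.0089  0.1054] base [-0.1243 -0.0006] F_base [ 0.2 -0.7] 0.4 q6 [-0.24 -0.08  2.17 -0.    1.05 -2.01] yawY 101.7 x [ 0.002 -0.001 -1.   ]
shift cm [0.54 0.07 0.93]
shift cm [11.5   0.02 -0.02]
```

Call:
drive_tool(
  steps=[
    [2.5, 0, 0, 0, 1],
    [2.5, 0, 0, 0, 1],
    [2.5, 0, 0, 0, 1],
    [2.5, 0, 0, 0, 1],
    [1.3, 0, 0, 0, 1],
    [0.7, 0, 0, 0, 1],
    [0, 0, 1, 0, 1],
    [0, 0, 1, 0, 1],
    [0, 0, 1, 0, 1],
    [0, 0, 0.6, 0, 1],
  ],
)

```text
time: 20.2
eef_pos: [0.5017, -0.0007, -0.0142]
tcp_rot: [-0.073, 0.702, 0.072, 0.704]
contact_force: [-0.4, -0.1, 0.3]
opening: 1.0
```

Call:
drive_tool(
  steps=[
    [0, 0, 0.15, 0, 1],
    [0, 0, 0.15, 0, 1],
    [0, 0, 0.15, 0, 1],
    [0, 0, 0.15, 0, 1],
  ],
)

```text
time: 20.6
eef_pos: [0.5048, 0.0006, -0.0156]
tcp_rot: [-0.072, 0.704, 0.073, 0.703]
contact_force: [-0.4, -0.1, -0.4]
opening: 1.003
```

Run:
```python
from h import *
st()
```

```text
t 20.6 pos [ 0.5048  0.0006 -0.0156] base [-0.0831  0.0003] F_base [-0.4  0. ] -0.4 q6 [-0.2   0.22  2.12 -0.    0.8  -1.98] yawY 101.8 x [-0.  0. -1.]
```

Call:
drive_tool(
  steps=[
    [0, 0, 0.1, 0, 1],
    [0, 0, 0.1, 0, 1],
    [0, 0, 0.1, 0, 1],
    [0, 0, 0.1, 0, 1],
    [0, 0, 0.1, 0, 1],
    [0, 0, 0, 0, 1],
  ],
)

```text
time: 21.2
eef_pos: [0.5099, 0.0016, -0.0155]
tcp_rot: [-0.073, 0.703, 0.073, 0.703]
contact_force: [-0.9, 0.4, 0.2]
opening: 1.002
```

Call:
drive_tool(
  steps=[
    [0, 0, 0.05, 0, 1],
    [0, 0, 0.05, 0, 1],
    [0, 0, 0.0, 0, 1],
  ],
)

```text
time: 21.5
eef_pos: [0.5099, 0.0016, -0.0156]
tcp_rot: [-0.073, 0.704, 0.073, 0.702]
contact_force: [-4.2, -1.5, 4.7]
opening: 1.001
```

Call:
drive_tool(
  steps=[
    [0, 0, 0.05, 0, 1],
    [0, 0, 0.05, 0, 1],
    [0, 0, 0.0, 0, 1],
  ],
)

```text
time: 21.8
eef_pos: [0.5098, 0.0016, -0.0156]
tcp_rot: [-0.073, 0.705, 0.073, 0.701]
contact_force: [-8.9, -2.7, 7.9]
opening: 1.0
```

Run:
```python
from h import *
st()
```

```text
t 21.8 pos [ 0.5098  0.0016 -0.0156] base [-0.078   0.0004] F_base [-9.3 -0.8] 7.9 q6 [-0.2   0.23  2.1  -0.    0.81 -1.97] yawY 101.8 x [-0.006 -0.    -1.   ]
```

It's stiff at x = -0.078, but the upward force suggests the fingers may be catching the base's front edge. I'll back off, raise 4 mm and push again to tell which.

Call:
drive_tool(
  steps=[
    [0, 0, -0.7, 0, 1],
    [-0.4, 0, 0, 0, 1],
    [0, 0, 0.1, 0, 1],
    [0, 0, 0.1, 0, 1],
    [0, 0, 0.1, 0, 1],
    [0, 0, 0.1, 0, 1],
    [0, 0, 0.05, 0, 1],
    [0, 0, 0.05, 0, 1],
    [0, 0, 0, 0, 1],
  ],
)

```text
time: 22.7
eef_pos: [0.5099, 0.0016, -0.0115]
tcp_rot: [-0.073, 0.703, 0.073, 0.703]
contact_force: [-0.8, -0.2, -0.3]
opening: 0.999
```

Call:
drive_tool(
  steps=[
    [0, 0, 0.05, 0, 1],
    [0, 0, 0.05, 0, 1],
    [0, 0, 0, 0, 1],
  ],
)

```text
time: 23.0
eef_pos: [0.5099, 0.0017, -0.0116]
tcp_rot: [-0.073, 0.704, 0.073, 0.702]
contact_force: [-4.4, -1.4, 4.1]
opening: 1.003
```

Call:
drive_tool(
  steps=[
    [0, 0, 0.05, 0, 1],
    [0, 0, 0.05, 0, 1],
    [0, 0, 0, 0, 1],
  ],
)

```text
time: 23.3
eef_pos: [0.5098, 0.0017, -0.0116]
tcp_rot: [-0.073, 0.705, 0.073, 0.701]
contact_force: [-7.7, -2.4, 7.4]
opening: 1.002
```

Run:
```python
from h import *
st()
```

```text
t 23.3 pos [ 0.5098  0.0017 -0.0116] base [-0.0779  0.0004] F_base [-8.  -0.8] 7.4 q6 [-0.2   0.23  2.1  -0.    0.82 -1.97] yawY 101.8 x [-0.005 -0.    -1.   ]
```

It stops at the same x when raised 4 mm, so this is the slab seated on the dowels. I'll retreat up and aside, turn for the handle grasp, and check with the top camera.

Call:
drive_tool(
  steps=[
    [0, 0, -1, 0, 1],
    [0, 0, -3, 0, 1],
    [-4, 0, 0, 0, 1],
    [-4, 0, 0, 0, 1],
    [-4, 0, 0, 0, 1],
    [-4, 0, 0, 0, 1],
    [-4, 3, 0, 0, 1],
    [-3, 4, 0, 0, 1],
    [0, 4.5, 0, 0, 1],
    [0, 4.5, 0, 0, 1],
  ],
)

```text
time: 24.3
eef_pos: [0.4407, 0.1521, 0.2204]
tcp_rot: [-0.072, 0.701, 0.073, 0.706]
contact_force: [0.1, -0.1, -1.4]
opening: 0.999
```

Call:
drive_tool(
  steps=[
    [0, 0, 0, 8.5, 1],
    [0, 0, 0, 8.5, 1],
    [0, 0, 0, 8.5, 1],
    [0, 0, 0, 8.5, 1],
    [0, 0, 0, 8.5, 1],
    [0, 0, 0, 8.5, 1],
    [0, 0, 0, 8.5, 1],
    [0, 0, 0, 8.5, 1],
    [0, 0, 0, 8.5, 1],
    [0, 0, 0, 8.5, 1],
  ],
)

```text
time: 25.3
eef_pos: [0.4402, 0.1507, 0.2183]
tcp_rot: [0.424, 0.566, -0.423, 0.567]
contact_force: [0.0, -1.2, -0.3]
opening: 0.997
```

Call:
drive_tool(
  steps=[
    [0, 0, 0, 5, 1],
    [0, 0, 0, 0, 0.6],
    [0, 0, 0, 0, 0.6],
  ],
)

```text
time: 25.6
eef_pos: [0.4401, 0.1506, 0.2184]
tcp_rot: [0.446, 0.549, -0.445, 0.549]
contact_force: [-0.4, -0.4, -0.8]
opening: 0.688
```

Run:
```python
from h import *
go(W(.044,-.006,.22))
c=read_camera('top');crop(c,'top5',283,170,120,96,6)
h=[W(-.005+x,y,.036) for x,y in [(.06,.1),(.06,-.1),(-.06,-.1),(-.06,.1)]]
print(((proj(c,h)+.5-[283,170])*6-.5).round().tolist())
```

```text
t 25.6 pos [0.4401 0.1506 0.2184] base [-0.1157  0.1604] F_base [-0.5 -0.3] -0.8 q6 [ 0.11 -0.2   2.06  0.    1.29 -0.1 ] yawY 11.9 x [ 0.001  0.001 -1.   ]
shift cm [-0.15 15.95 16.66]
[[144.0, 219.0], [549.0, 140.0], [600.0, 384.0], [192.0, 465.0]]
```

View pics/top5.png

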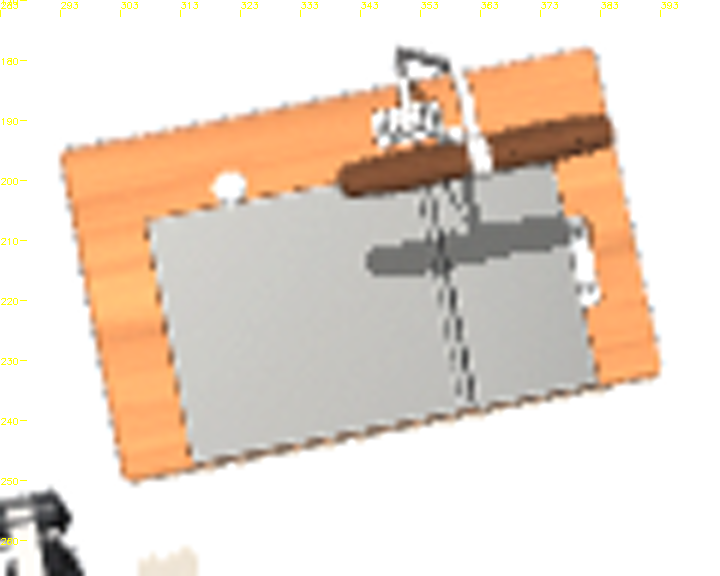

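The slab is home. Its corners at crop (148,217), (600,383) and (190,463) match the predicted home within 2 mm, and its edges are parallel to the base, against the dowel and the stop. Now the handle.

Call:
drive_tool(
  steps=[
    [-0.3, 2, 2.03, 0, 0.6],
    [0, 2, 2.03, 0, 0.6],
    [0, 2, 2.03, 0, 0.6],
    [0, 2, 2.03, 0, 0.6],
    [0, 2, 2.03, 0, 0.6],
    [0, 2, 2.03, 0, 0.6],
    [0, 2, 2.03, 0, 0.6],
    [0, 2, 2.03, 0, 0.6],
    [0, 0, 0, 0, 0.6],
    [0, 0, 0, 0, 0.6],
  ],
)

```text
time: 26.65
eef_pos: [0.6297, 0.024, 0.2209]
tcp_rot: [0.446, 0.549, -0.446, 0.548]
contact_force: [-0.9, -0.1, -0.3]
opening: 0.599
```

Run:
```python
from h import *
go(W(.0437,-.002,.168))
s=read_camera('side'); crop(s,'side5',300,90,120,100,6)
a=1.39
print('handle',proj(s,[W(.0437,-.002,.213)]).round(1))
```

```text
t 26.65 pos [0.6297 0.024  0.2209] base [ 0.044  -0.0023] F_base [-0.9  0.1] -0.3 q6 [-0.12  0.18  1.68  0.    1.29 -0.33] yawY 11.8 x [-0.001  0.001 -1.   ]
shift cm [ 5.29 -0.03 -0.03]
handle [[341.1 160.1]]
```

Call:
drive_tool(
  steps=[
    [0.8, 0, 0, 0, 0.6],
    [0.8, 0, 0, 0, 0.6],
    [0.8, 0, 0, 0, 0.6],
    [0.8, 0, 0, 0, 0.6],
    [0, 0, 0, 0, 0.6],
  ],
)

```text
time: 27.2
eef_pos: [0.6286, 0.0244, 0.1873]
tcp_rot: [0.445, 0.55, -0.447, 0.548]
contact_force: [0.5, -0.2, -0.8]
opening: 0.599
```

Call:
drive_tool(
  steps=[
    [0.5, 0, 0, 0, 0.6],
    [0.5, 0, 0, 0, 0.6],
    [0.5, 0, 0, 0, 0.6],
    [0.5, 0, 0, 0, 0.6],
    [0, 0, 0, 0, 0.6],
  ],
)

```text
time: 27.7
eef_pos: [0.6292, 0.0242, 0.1683]
tcp_rot: [0.446, 0.549, -0.446, 0.548]
contact_force: [-0.7, 0.1, -0.5]
opening: 0.604
```

Call:
drive_tool(
  steps=[
    [0, 0, 0, 0, 0.35],
    [0, 0, 0, 0, 0.25],
    [0, 0, 0, 0, 0.2],
    [0, 0, 0, 0, 0.15],
    [0, 0, 0, 0, 0.1],
    [0, 0, 0, 0, 0],
    [0, 0, 0, 0, 0],
    [0, 0, 0, 0, 0],
    [0, 0, 0, 0, 0],
    [0, 0, 0, 0, 0],
  ],
  force=20,
)

```text
time: 28.7
eef_pos: [0.63, 0.0241, 0.17]
tcp_rot: [0.446, 0.549, -0.446, 0.549]
contact_force: [-2.0, -0.9, 4.5]
opening: 0.178
```

Run:
```python
from h import *
st()
```

```text
t 28.7 pos [0.63   0.0241 0.17  ] base [ 0.0443 -0.0023] F_base [-2.2 -0.5] 4.5 q6 [-0.12  0.22  1.72 -0.    1.2  -0.33] yawY 11.8 x [ 0.001 -0.    -1.   ]
```

It grips the bar: the opening is 15 mm. I'll compute the arc rows.

Run:
```python
import numpy as np
a=np.linspace(1.393,0,36)
x=-.185*np.cos(a);z=.185*np.sin(a)
X=np.round((z-z[0])*-100,1);Y=np.round((x-x[0])*100,1)
print([[round(p,1),round(q,1)] for p,q in zip(np.diff(X),np.diff(Y))], a.round(2)[[10,20,30]])
```

```text
[[np.float64(0.1), np.float64(-0.7)], [np.float64(0.2), np.float64(-0.7)], [np.float64(0.2), np.float64(-0.7)], [np.float64(0.2), np.float64(-0.7)], [np.float64(0.3), np.float64(-0.7)], [np.float64(0.3), np.float64(-0.7)], [np.float64(0.3), np.float64(-0.7)], [np.float64(0.3), np.float64(-0.6)], [np.float64(0.4), np.float64(-0.7)], [np.float64(0.4), np.float64(-0.6)], [np.float64(0.4), np.float64(-0.6)], [np.float64(0.4), np.float64(-0.6)], [np.float64(0.5), np.float64(-0.6)], [np.float64(0.5), np.float64(-0.5)], [np.float64(0.5), np.float64(-0.6)], [np.float64(0.5), np.float64(-0.5)], [np.float64(0.6), np.float64(-0.5)], [np.float64(0.5), np.float64(-0.5)], [np.float64(0.6), np.float64(-0.4)], [np.float64(0.6), np.float64(-0.4)], [np.float64(0.6), np.float64(-0.4)], [np.float64(0.7), np.float64(-0.4)], [np.float64(0.6), np.float64(-0.4)], [np.float64(0.7), np.float64(-0.3)], [np.float64(0.6), np.float64(-0.3)], [np.float64(0.7), np.float64(-0.3)], [np.float64(0.7), np.float64(-0.2)], [np.float64(0.7), np.float64(-0.2)], [np.float64(0.7), np.float64(-0.2)], [np.float64(0.8), np.float64(-0.2)], [np.float64(0.7), np.float64(-0.1)], [np.float64(0.7), np.float64(-0.1)], [np.float64(0.7), np.float64(-0.1)], [np.float64(0.8), np.float64(0.0)], [np.float64(0.7), np.float64(0.0)]] [1.  0.6 0.2]
```

Call:
drive_tool(
  steps=[
    [0.1, -0.7, 0, 0, 0],
    [0.2, -0.7, 0, 0, 0],
    [0.2, -0.7, 0, 0, 0],
    [0.2, -0.7, 0, 0, 0],
    [0.3, -0.7, 0, 0, 0],
    [0.3, -0.7, 0, 0, 0],
  ],
)

```text
time: 29.3
eef_pos: [0.5882, 0.0152, 0.1562]
tcp_rot: [0.446, 0.548, -0.446, 0.549]
contact_force: [1.5, -0.8, 2.6]
opening: 0.175
```

Run:
```python
from h import *
st()
s=read_camera('side');a=1.393-6*.0398
print(a,proj(s,[W(.077-.185*np.cos(a),-.036+d,.031+.185*np.sin(a)) for d in (.056,0,-.056)]).round(1).tolist())
f=s['frame'].astype(int)
m=((f[...,0]-f[...,2]>25)&(f[...,0]<140)&(f[...,0]-f[...,1]>15))[120:200,300:380]
v,u=np.nonzero(m);print(len(u), u.min()+300,u.max()+300,v.min()+120,v.max()+120,u.mean()+300,v.mean()+120)
```

```text
t 29.3 pos [0.5882 0.0152 0.1562] base [ 0.0015 -0.0024] F_base [ 1.4 -1.1] 2.6 q6 [-0.15  0.14  1.84 -0.    1.16 -0.35] yawY 11.8 x [ 0. -0. -1.]
1.1542 [[323.8, 164.8], [335.6, 170.8], [348.3, 177.2]]
214 331 379 143 198 356.4485981308411 166.78971962616822
```

Call:
drive_tool(
  steps=[
    [0.3, -0.7, 0, 0, 0],
    [0.3, -0.6, 0, 0, 0],
    [0.4, -0.7, 0, 0, 0],
    [0.4, -0.6, 0, 0, 0],
    [0.4, -0.6, 0, 0, 0],
    [0.4, -0.6, 0, 0, 0],
    [0.5, -0.6, 0, 0, 0],
    [0.5, -0.5, 0, 0, 0],
  ],
)

```text
time: 30.15
eef_pos: [0.5399, 0.0052, 0.1243]
tcp_rot: [0.446, 0.549, -0.446, 0.548]
contact_force: [0.1, -2.9, 3.6]
opening: 0.178
```

Run:
```python
from h import *
st()
```

```text
t 30.15 pos [0.5399 0.0052 0.1243] base [-0.0478 -0.0023] F_base [-0.5 -2.9] 3.6 q6 [-0.18  0.07  1.98 -0.    1.09 -0.38] yawY 11.8 x [-0.001 -0.001 -1.   ]
```

Call:
drive_tool(
  steps=[
    [0.5, -0.6, 0, 0, 0],
    [0.5, -0.5, 0, 0, 0],
    [0.6, -0.5, 0, 0, 0],
    [0.5, -0.5, 0, 0, 0],
    [0.6, -0.4, 0, 0, 0],
    [0.6, -0.4, 0, 0, 0],
    [0.6, -0.4, 0, 0, 0],
    [0.7, -0.4, 0, 0, 0],
  ],
)

```text
time: 30.95
eef_pos: [0.5039, -0.0022, 0.0781]
tcp_rot: [0.446, 0.549, -0.446, 0.549]
contact_force: [-0.4, -3.5, 2.4]
opening: 0.182
```

Call:
drive_tool(
  steps=[
    [0.6, -0.4, 0, 0, 0],
    [0.7, -0.3, 0, 0, 0],
    [0.6, -0.3, 0, 0, 0],
    [0.7, -0.3, 0, 0, 0],
    [0.7, -0.2, 0, 0, 0],
    [0.7, -0.2, 0, 0, 0],
  ],
)

```text
time: 31.55
eef_pos: [0.4871, -0.0056, 0.0378]
tcp_rot: [0.446, 0.549, -0.446, 0.548]
contact_force: [-1.2, -4.0, 1.8]
opening: 0.182
```

Run:
```python
from h import *
st()
```

```text
t 31.55 pos [ 0.4871 -0.0056  0.0378] base [-0.1016 -0.002 ] F_base [-2.  -3.7] 1.8 q6 [-0.22  0.09  2.15 -0.    0.91 -0.43] yawY 11.8 x [-0.002 -0.    -1.   ]
```

Call:
drive_tool(
  steps=[
    [0.7, -0.2, 0.1, 0, 0],
    [0.7, -0.1, 0, 0, 0],
    [0.7, -0.1, 0, 0, 0],
    [0.7, -0.1, 0, 0, 0],
    [0.6, -0.1, 0, 0, 0],
    [0, 0, 0, 0, 0],
  ],
)

```text
time: 32.15
eef_pos: [0.4803, -0.007, 0.0026]
tcp_rot: [0.446, 0.55, -0.447, 0.547]
contact_force: [-4.9, 0.9, -1.1]
opening: 0.176
```

Run:
```python
from h import *
st()
c=read_camera('top')
# wire/slot columns check: expected slot & bow-plane line at the slab front
print(proj(c,[W(-.065,-.036,.036),W(-.108,-.036,.045)]).round(1).tolist())
```

```text
t 32.15 pos [ 0.4803 -0.007   0.0026] base [-0.1087 -0.0021] F_base [-4.6  1.9] -1.1 q6 [-0.23  0.14  2.17  0.    0.84 -0.43] yawY 11.8 x [-0.004  0.001 -1.   ]
[[360.9, 237.9], [364.4, 252.8]]
```

Call:
drive_tool(
  steps=[
    [0.3, -0.05, 0, 0, 0],
    [0.3, 0, 0, 0, 0],
    [0.2, 0, 0, 0, 0],
    [0.1, 0, 0, 0, 0],
    [0, 0, 0, 0, 0],
  ],
)

```text
time: 32.7
eef_pos: [0.4796, -0.0072, -0.0054]
tcp_rot: [0.445, 0.55, -0.447, 0.547]
contact_force: [-6.2, 0.3, -0.4]
opening: 0.178
```

Call:
drive_tool(
  steps=[
    [0.1, 0, 0, 0, 0],
    [0.1, 0, 0, 0, 0],
    [0.1, 0, 0, 0, 0],
    [0, 0, 0, 0, 0],
  ],
)

```text
time: 33.1
eef_pos: [0.4794, -0.0072, -0.0084]
tcp_rot: [0.445, 0.55, -0.447, 0.547]
contact_force: [-7.6, 0.3, 0.2]
opening: 0.184
```

Call:
drive_tool(
  steps=[
    [0.1, 0, 0, 0, 0],
    [0, 0, 0, 0, 0],
  ],
)

```text
time: 33.3
eef_pos: [0.4794, -0.0072, -0.0094]
tcp_rot: [0.445, 0.551, -0.447, 0.547]
contact_force: [-6.6, 0.2, 1.0]
opening: 0.18
```

Call:
drive_tool(
  steps=[
    [0.1, 0, 0, 0, 0],
    [0, 0, 0, 0, 0],
  ],
)

```text
time: 33.5
eef_pos: [0.4793, -0.0073, -0.0104]
tcp_rot: [0.445, 0.551, -0.447, 0.547]
contact_force: [-7.9, 0.1, 0.9]
opening: 0.178
```

Call:
drive_tool(
  steps=[
    [0.05, -0.1, 0, 0, 0],
    [0, -0.05, 0, 0, 0],
    [0, 0, 0, 0, 0],
  ],
)

```text
time: 33.8
eef_pos: [0.4795, -0.0073, -0.0104]
tcp_rot: [0.446, 0.549, -0.446, 0.548]
contact_force: [-3.6, 3.4, -1.1]
opening: 0.178
```

Call:
drive_tool(
  steps=[
    [0.1, 0, 0, 0, 0],
    [0, 0, 0, 0, 0],
  ],
)

```text
time: 34.0
eef_pos: [0.4794, -0.0073, -0.0112]
tcp_rot: [0.446, 0.549, -0.446, 0.548]
contact_force: [-6.0, 3.3, -0.1]
opening: 0.179
```

Call:
drive_tool(
  steps=[
    [0.1, 0, 0, 0, 0],
    [0, 0, 0, 0, 0],
  ],
)

```text
time: 34.2
eef_pos: [0.4794, -0.0073, -0.0122]
tcp_rot: [0.446, 0.55, -0.446, 0.548]
contact_force: [-4.2, 3.8, 0.9]
opening: 0.181
```

Call:
drive_tool(
  steps=[
    [0.05, 0, 0, 0, 0],
    [0, 0, 0, 0, 0],
  ],
)

```text
time: 34.4
eef_pos: [0.4794, -0.0073, -0.0127]
tcp_rot: [0.446, 0.55, -0.446, 0.548]
contact_force: [-5.4, 3.4, 1.0]
opening: 0.182
```

Call:
drive_tool(
  steps=[
    [0.05, 0, 0, 0, 0],
    [0, 0, 0, 0, 0],
  ],
)

```text
time: 34.6
eef_pos: [0.4794, -0.0073, -0.0132]
tcp_rot: [0.446, 0.55, -0.446, 0.548]
contact_force: [-5.5, 2.7, 1.2]
opening: 0.175
```

Call:
drive_tool(
  steps=[
    [0.05, 0, 0, 0, 0],
    [0, 0, 0, 0, 0],
  ],
)

```text
time: 34.8
eef_pos: [0.4794, -0.0073, -0.0137]
tcp_rot: [0.446, 0.55, -0.446, 0.548]
contact_force: [-4.7, 3.2, 0.7]
opening: 0.178
```

Call:
drive_tool(
  steps=[
    [0.05, 0, 0, 0, 0],
    [0, 0, 0, 0, 0],
  ],
)

```text
time: 35.0
eef_pos: [0.4793, -0.0073, -0.0142]
tcp_rot: [0.446, 0.55, -0.446, 0.548]
contact_force: [-6.0, 3.1, 1.0]
opening: 0.18
```

Call:
drive_tool(
  steps=[
    [0.05, 0, 0, 0, 0],
    [0.05, 0, 0, 0, 0],
    [0, 0, 0, 0, 0],
  ],
)

```text
time: 35.3
eef_pos: [0.4793, -0.0073, -0.0152]
tcp_rot: [0.446, 0.55, -0.446, 0.548]
contact_force: [-4.5, 2.6, 1.0]
opening: 0.18
```

Call:
drive_tool(
  steps=[
    [0.05, 0, 0, 0, 0],
    [0.05, 0, 0, 0, 0],
    [0, 0, 0, 0, 0],
  ],
)

```text
time: 35.6
eef_pos: [0.4793, -0.0073, -0.0162]
tcp_rot: [0.446, 0.55, -0.446, 0.548]
contact_force: [-6.3, 3.0, 0.3]
opening: 0.182
```

Run:
```python
from h import *
st()
s=read_camera('side')
for z in(.026,.031,.036): print(z,proj(s,[W(-.108,-.036+d,z) for d in(0,-.056)]).round(1).tolist())
crop(s,'side6',270,195,90,65,8)
```

```text
t 35.6 pos [ 0.4793 -0.0073 -0.0162] base [-0.1097 -0.0021] F_base [-5.5  4.2] 0.3 q6 [-0.23  0.18  2.18  0.    0.79 -0.43] yawY 11.8 x [-0.002  0.001 -1.   ]
0.026 [[299.7, 240.0], [310.8, 249.3]]
0.031 [[299.7, 238.4], [310.8, 247.6]]
0.036 [[299.7, 236.7], [310.8, 245.9]]
```

Run:
```python
from h import *
s=read_camera('side');f=s['frame'].astype(int)
for u in (304,306,308,310,312):
    print(u,[(r,*f[r,u]) for r in range(234,258)][::1])
```

```text
304 [(234, np.int64(73), np.int64(51), np.int64(39)), (235, np.int64(93), np.int64(77), np.int64(66)), (236, np.int64(135), np.int64(124), np.int64(115)), (237, np.int64(143), np.int64(129), np.int64(119)), (238, np.int64(127), np.int64(103), np.int64(90)), (239, np.int64(112), np.int64(78), np.int64(62)), (240, np.int64(102), np.int64(65), np.int64(47)), (241, np.int64(96), np.int64(61), np.int64(47)), (242, np.int64(85), np.int64(55), np.int64(43)), (243, np.int64(71), np.int64(48), np.int64(38)), (244, np.int64(62), np.int64(47), np.int64(39)), (245, np.int64(110), np.int64(103), np.int64(99)), (246, np.int64(203), np.int64(200), np.int64(200)), (247, np.int64(244), np.int64(243), np.int64(244)), (248, np.int64(235), np.int64(234), np.int64(233)), (249, np.int64(213), np.int64(208), np.int64(202)), (250, np.int64(230), np.int64(229), np.int64(226)), (251, np.int64(241), np.int64(241), np.int64(242)), (252, np.int64(225), np.int64(221), np.int64(218)), (253, np.int64(193), np.int64(185), np.int64(176)), (254, np.int64(180), np.int64(171), np.int64(158)), (255, np.int64(177), np.int
[... 4334 characters left out ...]
nt64(141), np.int64(128)), (245, np.int64(131), np.int64(116), np.int64(103)), (246, np.int64(108), np.int64(95), np.int64(86)), (247, np.int64(142), np.int64(135), np.int64(130)), (248, np.int64(199), np.int64(196), np.int64(195)), (249, np.int64(239), np.int64(239), np.int64(240)), (250, np.int64(245), np.int64(244), np.int64(245)), (251, np.int64(244), np.int64(244), np.int64(244)), (252, np.int64(243), np.int64(243), np.int64(243)), (253, np.int64(243), np.int64(242), np.int64(243)), (254, np.int64(243), np.int64(242), np.int64(243)), (255, np.int64(243), np.int64(243), np.int64(243)), (256, np.int64(244), np.int64(243), np.int64(244)), (257, np.int64(244), np.int64(243), np.int64(244))]
```

The handle still reads about 6–10 mm high in the side image: bar centre at row 243.7, about 247 expected. I'll keep lowering gently and watch Fz.

Call:
drive_tool(
  steps=[
    [0.05, 0, 0, 0, 0],
    [0.05, 0, 0, 0, 0],
    [0, 0, 0, 0, 0],
  ],
)

```text
time: 36.0
eef_pos: [0.4793, -0.0073, -0.0173]
tcp_rot: [0.446, 0.55, -0.446, 0.548]
contact_force: [-4.8, 3.7, 1.0]
opening: 0.179
```

Call:
drive_tool(
  steps=[
    [0.05, 0, 0, 0, 0],
    [0.05, 0, 0, 0, 0],
    [0, 0, 0, 0, 0],
  ],
)

```text
time: 36.3
eef_pos: [0.4793, -0.0073, -0.0183]
tcp_rot: [0.446, 0.55, -0.446, 0.548]
contact_force: [-4.5, 3.6, 0.9]
opening: 0.178
```

Call:
drive_tool(
  steps=[
    [0.05, 0, 0, 0, 0],
    [0.05, 0, 0, 0, 0],
    [0, 0, 0, 0, 0],
  ],
)

```text
time: 36.6
eef_pos: [0.4793, -0.0074, -0.0193]
tcp_rot: [0.446, 0.55, -0.446, 0.548]
contact_force: [-5.5, 3.1, 0.7]
opening: 0.179
```

Call:
drive_tool(
  steps=[
    [0.05, 0, 0, 0, 0],
    [0.05, 0, 0, 0, 0],
    [0, 0, 0, 0, 0],
  ],
)

```text
time: 36.9
eef_pos: [0.4793, -0.0073, -0.0197]
tcp_rot: [0.446, 0.55, -0.446, 0.547]
contact_force: [-7.3, 4.1, 4.6]
opening: 0.176
```

Run:
```python
from h import *
st()
s=read_camera('side');f=s['frame'].astype(float)
# handle lower silhouette edge against white worktop, cols 303-309 (subpixel, level 150), and prediction
for u in range(303,311):
    g=f[:,u,0]; r=next(r for r in range(240,256) if g[r]>150 and g[r-1]<150 or g[r]>150 and r>243)
    e=r-1+(150-g[r-1])/(g[r]-g[r-1]); print(u,round(e,2),end='; ')
print()
# predicted lower silhouette of a 16 mm cylinder at bow angle a
for a in (0,.02,.04,.06):
    hx,hz=.077-.185*np.cos(a),.031+.185*np.sin(a)
    P=np.array([proj(s,[W(hx+.008*np.cos(t),-.036-d,hz+.008*np.sin(t)) for d in (.015,.055)]) for t in np.linspace(0,6.28,60)])
    v=[P[i,0,1]+(306-P[i,0,0])*(P[i,1,1]-P[i,0,1])/(P[i,1,0]-P[i,0,0]) for i in range(60)]
    print(a,'lower',max(v).round(2),'upper',min(v).round(2))
```

```text
t 36.9 pos [ 0.4793 -0.0073 -0.0197] base [-0.1097 -0.0021] F_base [-6.4  5.5] 4.6 q6 [-0.23  0.18  2.18  0.    0.79 -0.43] yawY 11.8 x [-0.003  0.001 -1.   ]
303 245.69; 304 246.33; 305 247.39; 306 248.18; 307 239.33; 308 239.86; 309 240.55; 310 241.47; 
0 lower 247.69 upper 239.59
0.02 lower 246.42 upper 238.34
0.04 lower 245.12 upper 237.05
0.06 lower 243.79 upper 235.73
```

Fz rose to 4.6 N and z stopped, so the bow has landed. The geometry fits a ≈ 0. I'll release with a small opening, lift clear, and check.

Call:
drive_tool(
  steps=[
    [0, 0, 0, 0, 0.25],
    [0, 0, 0, 0, 0.32],
    [0, 0, 0, 0, 0.38],
    [0, 0, 0, 0, 0.38],
    [-0.5, 0, 0, 0, 0.38],
    [-1.5, 0, 0, 0, 0.38],
    [-3, 0, 0, 0, 0.38],
    [-3, 0, 0, 0, 0.38],
    [-3, 0, 0, 0, 0.38],
    [-3, 0, 0, 0, 0.38],
  ],
)

```text
time: 37.95
eef_pos: [0.4803, -0.0081, 0.1216]
tcp_rot: [0.446, 0.548, -0.446, 0.549]
contact_force: [0.3, 0.4, 0.0]
opening: 0.38
```

Call:
drive_tool(
  steps=[
    [-1, 0, -3, 0, 0.38],
    [0, 0, -4, 0, 0.38],
    [0, 0, -4, 0, 0.38],
    [0, 0, -4, 0, 0.38],
    [0, 0, -3, 0, 0],
    [0, 0, 0, 0, 0],
    [0, 0, 0, 0, 0],
    [0, 0, 0, 0, 0],
  ],
)

```text
time: 38.75
eef_pos: [0.4438, 0.1675, 0.1302]
tcp_rot: [0.446, 0.548, -0.446, 0.549]
contact_force: [-0.2, 0.3, 0.0]
opening: -0.001
```

Run:
```python
from h import *
st()
c=read_camera('top');s=read_camera('side')
a=cv2.resize(cv2.convertScaleAbs(c['frame'][175:265,285:405,::-1],alpha=1.6,beta=10),None,fx=3.3,fy=3.3,interpolation=cv2.INTER_CUBIC)
a=cv2.resize(cv2.convertScaleAbs(c['frame'][178:268,330:400,::-1],alpha=1.6,beta=10),None,fx=5,fy=6,interpolation=cv2.INTER_CUBIC)
b=cv2.resize(cv2.convertScaleAbs(s['frame'][200:268,285:360,::-1],alpha=1.6,beta=10),(440,540),interpolation=cv2.INTER_CUBIC)
cv2.imwrite('pics/final.png',np.hstack([a,b]));print(a.shape,b.shape)
f=s['frame'].astype(float)
for u in range(302,312): print(u,f[236:252,u,0].astype(int))
```

```text
t 38.75 pos [0.4438 0.1675 0.1302] base [-0.1085  0.1762] F_base [-0.2  0.3] 0.0 q6 [ 0.15 -0.09  2.12 -0.    1.1  -0.06] yawY 11.7 x [ 0. -0. -1.]
(540, 350, 3) (540, 440, 3)
302 [160 137 106 100 100  91  76  70 111 186 240 248 245 222 191 187]
303 [158 167 141 113 106 100  88  73  68 113 196 241 237 211 214 224]
304 [139 177 166 136 117 105  97  85  72  71 130 200 207 197 231 242]
305 [107 155 169 162 140 115 104  97  86  71  85 139 171 196 235 245]
306 [ 99 120 148 168 158 129 109 105  99  84  72  88 141 205 242 246]
307 [117 110 113 148 164 146 122 110 106  97  86  72 110 198 245 247]
308 [129 112  88 117 157 165 145 121 111 106  97  79  83 159 235 246]
309 [123 101  78  90 134 167 166 143 121 112 103  85  65 110 204 242]
310 [127  98  80  76 102 137 166 165 144 120 102  76  51  81 176 237]
311 [146 107  90  80  79 102 145 171 166 141 103  76  75 120 200 240]
```

View pics/final.png

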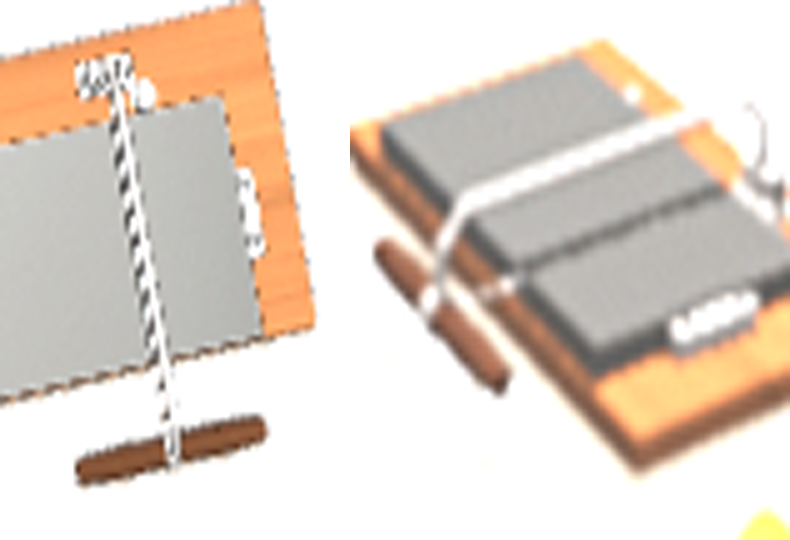

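The last view shows the wire running into the slot below the slab's top edge, the slab against the right dowel and the stop, and the handle down in front. To confirm it's fully down, I'll press the handle gently from above with shut fingers.

Call:
drive_tool(
  steps=[
    [0, 0, 3, 0, 0],
    [0, 0, 4, 0, 0],
    [0, 0, 4, 0, 0],
    [0, 0, 4, 0, 0],
    [0, 0, 2.8, 0, 0],
    [2.5, 0, 0, 0, 0],
    [2.5, 0, 0, 0, 0],
    [2.5, 0, 0, 0, 0],
    [2, 0, 0, 0, 0],
    [0, 0, 0, 0, 0],
  ],
)

```text
time: 39.85
eef_pos: [0.4771, -0.0066, 0.0321]
tcp_rot: [0.445, 0.55, -0.448, 0.546]
contact_force: [-0.3, 0.3, 0.1]
opening: 0.001
```

Call:
drive_tool(
  steps=[
    [0.4, 0, 0, 0, 0],
    [0.4, 0, 0, 0, 0],
    [0.3, 0, 0, 0, 0],
    [0.2, 0, 0, 0, 0],
    [0.2, 0, 0, 0, 0],
    [0, 0, 0, 0, 0],
  ],
)

```text
time: 40.45
eef_pos: [0.4798, -0.006, 0.02]
tcp_rot: [0.446, 0.549, -0.446, 0.549]
contact_force: [-0.6, -0.8, 0.3]
opening: -0.002
```

Run:
```python
from h import *
st()
```

```text
t 40.45 pos [ 0.4798 -0.006   0.02  ] base [-0.1089 -0.001 ] F_base [-0.7 -0.7] 0.3 q6 [-0.22  0.1   2.17 -0.    0.87 -0.43] yawY 11.8 x [-0.  0. -1.]
```

Call:
drive_tool(
  steps=[
    [0.2, 0, 0, 0, 0],
    [0.2, 0, 0, 0, 0],
    [0.1, 0, 0, 0, 0],
    [0.1, 0, 0, 0, 0],
    [0, 0, 0, 0, 0],
  ],
)

```text
time: 40.95
eef_pos: [0.4797, -0.0061, 0.0138]
tcp_rot: [0.446, 0.549, -0.446, 0.549]
contact_force: [-0.0, 0.6, 0.8]
opening: -0.003
```

Call:
drive_tool(
  steps=[
    [0.1, 0, 0, 0, 0],
    [0.1, 0, 0, 0, 0],
    [0, 0, 0, 0, 0],
  ],
)

```text
time: 41.25
eef_pos: [0.48, -0.0061, 0.0123]
tcp_rot: [0.446, 0.549, -0.446, 0.549]
contact_force: [-0.7, 0.2, 2.0]
opening: -0.002
```

Call:
drive_tool(
  steps=[
    [0.1, 0, 0, 0, 0],
    [0.1, 0, 0, 0, 0],
    [0, 0, 0, 0, 0],
  ],
)

```text
time: 41.55
eef_pos: [0.4801, -0.0062, 0.012]
tcp_rot: [0.446, 0.549, -0.446, 0.548]
contact_force: [-5.7, 0.5, 14.1]
opening: 0.001
```

Call:
drive_tool(
  steps=[
    [0.1, 0, 0, 0, 0],
    [0.1, 0, 0, 0, 0],
    [0, 0, 0, 0, 0],
  ],
)

```text
time: 41.85
eef_pos: [0.4801, -0.0062, 0.0117]
tcp_rot: [0.445, 0.55, -0.447, 0.548]
contact_force: [-11.6, 2.2, 26.2]
opening: -0.003
```

It's a hard stop with no travel, so the bow is fully down. That last step pressed harder than I intended, so I'll back off at once and leave.

Call:
drive_tool(
  steps=[
    [-0.5, 0, 0, 0, 0],
    [-2, 0, 0, 0, 0],
    [-3, 0, 0, 0, 0],
    [-3, 0, 0, 0, 0],
    [-3, 0, 0, 0, 0],
    [0, 0, -4, 0, 0],
    [0, 0, -4, 0, 0],
    [0, 0, -4, 0, 0],
    [0, 0, -4, 0, 0],
    [0, 0, 0, 0, 0],
  ],
)

```text
time: 42.85
eef_pos: [0.4457, 0.1539, 0.1227]
tcp_rot: [0.445, 0.55, -0.444, 0.549]
contact_force: [0.5, -0.5, -0.6]
opening: -0.0
```

Run:
```python
from h import *
st()
s=read_camera('side');c=read_camera('top')
f=s['frame'].astype(float)
for u in (304,306,308): print(u,f[236:252,u,0].astype(int))
# slab edges vs earlier home: compare with the pre-bow top crop
old=cv2.imread('pics/top5.png'); crop(c,'top6',283,170,120,96,6); new=cv2.imread('pics/top6.png')
print('mean diff left slab region',cv2.absdiff(old,new)[210:470,130:400].mean(),'right edge/stop',cv2.absdiff(old,new)[270:400,520:640].mean())
```

```text
t 42.85 pos [0.4457 0.1539 0.1227] base [-0.1094  0.1626] F_base [ 0.3 -0.6] -0.6 q6 [ 0.12 -0.08  2.14  0.    1.09 -0.1 ] yawY 12.1 x [-0.001  0.001 -1.   ]
304 [138 176 164 134 118 106  98  88  72  71 130 200 207 197 232 242]
306 [ 98 121 147 167 158 129 109 104  98  85  74  90 138 206 242 246]
308 [128 112  88 115 158 165 144 120 111 104  97  79  82 160 235 247]
mean diff left slab region 1.7971889838556505 right edge/stop 0.7237820512820513
```

Neither the slab nor the bow has moved since the earlier checks. Handing in.

```bash
python3 -c "
from plant import sign_off; print(sign_off())"
```

```text
the job is handed in; nothing more can be done
None
```

The slab is home against the dowels and end stop, the bow is down with its wire in the slot, and I handed the job in at about 43 s. Every slab push was with the open gripper used as a two-finger straight-edge. I pushed the front face almost to the dowels, then the left end to the stop, then the front face again onto the dowels. After that I pinched the handle, swung the bow down its arc and let go.

**What the last checks showed**
- **Slab:** resistance rose with no further travel, to about 8 N at the stop and about 8–9 N at the dowels. In the top view its corners were within about 2 mm of home. The slab's edges looked unchanged after the bow came down.
- **Bow:** the wire visibly enters the slot, and pressing the handle met a hard stop with no travel. The handle did not move in the side view before and after that press.
- **Bystanders:** I never went near them, but I did not check them one by one at the end.

**What failed or disagreed**
- **Missed push:** the first push passed over the slab without touching it, because the real fingertips stand about 30 mm higher than the reported tool point implies. I corrected for this by eye.
- **Handle press:** the final press on the handle reached 26 N, more than I meant. I backed off at once and the side view showed no change.
- **Handle height:** the side camera read 2–2.5 pixels low, so the handle height alone left the bow angle uncertain by about 0.02 rad. The hard stop and the wire in the slot are what I relied on.

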